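# Serve the colour-coded meal boxes from the delivery stacks

## Task

Serve today's special-diet meals from the two stacks on the metal delivery tray: put the box with the red, the yellow and the blue lid each flat into the recess of the serving tray of its own colour. The green and white boxes are spares: the white one stays where it stands on the delivery tray, and the green one must finish stacked squarely on top of the white one. Set every box down gently, without dropping it, and keep them all level.

Things in the scene. Friction and masses are not known exactly. Their poses are not given: they have to be found in the camera images.
- box_red: meal box with a red clip-on lid, frosted white sides, outside size 112 x 57 x 44 mm (long x wide x high); sides upright, lid flat; origin: centre of its underside, x along its length, z up. Starts in one of the two stacks on the carrier, in the second layer, directly on a large box (the white or the blue one); either red or yellow has the green box on top.
- box_yellow: meal box with a yellow clip-on lid, frosted white sides, outside size 112 x 57 x 44 mm (long x wide x high); sides upright, lid flat; origin: centre of its underside, x along its length, z up. Starts in one of the two stacks on the carrier, in the second layer, directly on a large box (the white or the blue one); either red or yellow has the green box on top.
- box_blue: meal box with a blue clip-on lid, frosted white sides, outside size 140 x 60 x 46 mm (long x wide x high); sides upright, lid flat; origin: centre of its underside, x along its length, z up. Starts in one of the two stacks on the carrier, at the bottom of one of them.
- box_green: meal box with a green clip-on lid, frosted white sides, outside size 84 x 54 x 40 mm (long x wide x high); sides upright, lid flat; origin: centre of its underside, x along its length, z up. Starts in one of the two stacks on the carrier, third and topmost, on the red or the yellow box.
- box_white: meal box with a white clip-on lid, frosted white sides, outside size 140 x 60 x 46 mm (long x wide x high); sides upright, lid flat; origin: centre of its underside, x along its length, z up. Starts in one of the two stacks on the carrier, at the bottom of one of them. All boxes weigh 0.1 to 0.35 kg; each is centred on the one below to a few mm, lengthwise the same way within a few degrees, and the longer lower box shows 14 mm of its lid at each end.
- tray_red: red serving tray, 266 x 120 mm, fixed to the counter. Near one end it has a rectangular recess for the box (its floor a darker shade), 128 x 73 mm inside, framed by a rib 4 mm high; beyond it stands a pale beaker (64 mm wide, 80 mm high, loose) centred 131 mm along +x. The tray's outer rim is 13 mm above the counter. Origin: centre of the recess, at counter level; the recess floor is 5 mm above it; x along the tray and the recess, towards the beaker; z up.
- tray_yellow: yellow serving tray, 266 x 120 mm, fixed to the counter. Near one end it has a rectangular recess for the box (its floor a darker shade), 128 x 73 mm inside, framed by a rib 4 mm high; beyond it stands a pale beaker (64 mm wide, 80 mm high, loose) centred 131 mm along +x. The tray's outer rim is 13 mm above the counter. Origin: centre of the recess, at counter level; the recess floor is 5 mm above it; x along the tray and the recess, towards the beaker; z up.
- tray_blue: blue serving tray, 266 x 120 mm, fixed to the counter. Near one end it has a rectangular recess for the box (its floor a darker shade), 156 x 76 mm inside, framed by a rib 4 mm high; beyond it stands a pale beaker (64 mm wide, 80 mm high, loose) centred 131 mm along +x. The tray's outer rim is 13 mm above the counter. Origin: centre of the recess, at counter level; the recess floor is 5 mm above it; x along the tray and the recess, towards the beaker; z up.
- carrier: the delivery tray of bare grey steel, 350 x 124 mm, fixed, rim 13 mm above the counter, small bail handles at both ends (26 mm high). Origin: its centre at counter level; its floor is 6 mm above; x along its length, z up. The two stacks stand in it one behind the other, about 85 mm either way along x from the origin (30 mm between the large boxes), lengthwise along x.
Mind the look-alikes: they are no part of the job. Several things have the shape of the box_red; the one meant has the colours described above.

How it is judged (in metres and radians):
At the end, for the whole second after the job is handed in: Red, yellow, blue boxes flat in the recess of their own tray (14 mm, 0.2 rad lengthwise, either way round); white within 20 mm of its start; green flat on the white lid, centred within 15 mm, lengthwise within 0.2 rad; all level and at rest (horizontal distance between box_red and tray_red below 0.014 m and angle between the x axis of box_red and the x axis of tray_red, either way round below 0.2 rad and z of box_red in the frame of tray_red between 0.002 and 0.008 m and horizontal distance between box_yellow and tray_yellow below 0.014 m and angle between the x axis of box_yellow and the x axis of tray_yellow, either way round below 0.2 rad and z of box_yellow in the frame of tray_yellow between 0.002 and 0.008 m and horizontal distance between box_blue and tray_blue below 0.014 m and angle between the x axis of box_blue and the x axis of tray_blue, either way round below 0.2 rad and z of box_blue in the frame of tray_blue between 0.002 and 0.008 m and distance of box_white from where it was at the start of the episode below 0.02 m and horizontal distance between box_green and box_white below 0.015 m and angle between the x axis of box_green and the x axis of box_white, either way round below 0.2 rad and z of box_green in the frame of box_white between 0.042 and 0.05 m and angle between each of box_red, box_yellow, box_blue, box_green, box_white's own z axis and vertical below 0.035 rad and linear speed of each of box_red, box_yellow, box_blue, box_green, box_white below 0.02 m/s and angular speed of each of box_red, box_yellow, box_blue, box_green, box_white below 0.1 rad/s); the robot touches nothing.
It fails at once if a box is tipped more than about 30 degrees (angle between any of box_red, box_yellow, box_blue, box_green, box_white's own z axis and vertical above 0.5 rad).
It fails at once if a box is dropped (falls faster than 0.9 m/s, some 4 cm) ((linear speed of box_red above 0.9 m/s and contact force between the fingers and box_red below 0.05 N) or (linear speed of box_yellow above 0.9 m/s and contact force between the fingers and box_yellow below 0.05 N) or (linear speed of box_blue above 0.9 m/s and contact force between the fingers and box_blue below 0.05 N) or (linear speed of box_green above 0.9 m/s and contact force between the fingers and box_green below 0.05 N) or (linear speed of box_white above 0.9 m/s and contact force between the fingers and box_white below 0.05 N)).
It also fails if it takes over 122 s, if anything falls off the work surface, if the arm or the gripper's body presses on something with over 40 N, if the wrist force passes 120 N, or if a joint passes its speed limit or range.

## Robot

A 6-joint arm with a two-finger parallel gripper is mounted at the origin on the work surface. World frame = base frame: x ahead of the robot, y to its left, z up, the work surface at z = 0. Lengths are in mm, angles in rad, forces in N, time in s.
With the tool pointing down it reaches from about 350 to 975 mm from the base axis. Payload 7.1 kg.
Tool frame: the origin (TCP) lies at the very end of the fingers, on their centre line; the grasp point (between the pads) lies 19 mm behind it (ctrl.grip_point_offset is the distance from the TCP to the grasp point, in mm); x points along the fingers, y is the direction in which the jaws open and shut, and the axes are right-handed (so a half turn about x gives the same grasp; the last joint's range is limited). The gripper opens to 88 mm and grips with 3 to 60 N. Pads are 20 mm wide; open, the fingers measure 115 mm over their backs; the gripper's body (75 mm by 178 mm) begins 61 mm behind the grasp point.
Start: joints at [1.227, 0.423, 1.63, -0, 1.089, -0.019], TCP at [199.418, 592.315, 222.675] pointing down, gripper open.
Joint ranges: [-3, 3], [-0.9, 2.11], [0.09, 2.58], [-1.31, 4.45], [0.11, 2.69], [-2.54, 2.54]. Speed limits (rad/s): [2.39, 2.39, 3.01, 3.14, 3.14, 3.14].

## Interface

Orientations are given as a rotation vector (axis times angle).
In Python, from workcell import ctrl, vision, workorder gives the robot as it stands.
- The arm moves only by the shell command python3 -m crank 'ROWS'. ROWS is JSON, a list of rows, each a list of 3 entries, a list of its own where there are three numbers: the shift along the tool's x, y, z in m, then the turn, a rotation vector about the tool's x, y, z in rad, then the finger opening in m, from 0 to 0.0878. In form: [[[dx, dy, dz], [wx, wy, wz], jaw], ...]. A call has exactly 8 rows; each row shifts and turns the commanded pose from where the row before left it, along the tool's axes as they then stand; what a row does not reach is not made up. A row lasts 1/12 s, in which the tool goes at most 41.7 mm and 7.16 degrees, less where a joint would pass 70% of its speed; a pose out of reach is approached as far as the arm can. A call with a gripper value outside its range is refused whole. The fingers move at their own pace and stop on an object; the grip force is fixed at half the most. Time passes only in rows, so rows that do not move let the fingers close, or fill a call up. It gives the time, the measured TCP pose, the force and the opening at its end, in the units of the state.
- ctrl.get_obs(): the state, without advancing time (a new reading comes with each control period).
- vision.get_image(name): name is "side" or "top"; returns a dict with "img" (420x560x3 uint8, blue, green, red), "mtx" (3x3 intrinsics, pixels), "rvec" (rotation vector, rad) and "tvec" (3), from world to camera coordinates, as OpenCV has them. Camera axes: x right, y down, z forward; pixel columns grow to the right and rows downward; lengths in mm; the calibration is good to about 2 mm. A picture is of the moment at which its call begins. There is no depth.
- workorder.close_job(): hands the job in, once; it reports no verdict.
The state is a dict: "t": time; "qpos": joint angles; "qvel": joint speeds; "joint_torque": joint torques, N m; "ee_pos": TCP position; "orientation": TCP orientation; "ft_force": force on the tool from outside, world axes, zero at the start; "moment": the same for the moment, N m; "width": finger opening in mm.
Only numpy, scipy, OpenCV 4.12 (cv2) and the standard library are available. Lean on these libraries where they do the work, as an engineer would, in place of code of your own. Each camera call takes 0.05 s, during which the arm holds its last target.

## Working session

There is one attempt and no reset: what is moved stays moved. The work goes in short steps, Python scripts to look and compute and a shell command to move; the robot and the scene stay as the last step left them, time stands still between calls to the robot, and variables do not carry over. Pictures are saved under pics/ and viewed, and the job is handed in when it is done.

```bash
ls; mkdir -p pics; python3 - <<'E'
from workcell import ctrl, vision, workorder
import cv2
o=ctrl.get_obs(); print({k:(v if not hasattr(v,'round') else v) for k,v in o.items()}); print(ctrl.grip_point_offset)
for n in("side","top"):
    d=vision.get_image(n); cv2.imwrite(f"pics/{n}0.png",d["img"]); print(n,d["mtx"],d["rvec"],d["tvec"])
E
```

```text
pics
{'t': 0.0, 'qpos': array([ 1.22699742e+00,  4.23824893e-01,  1.63071676e+00, -2.13461627e-05,
        1.08862227e+00, -1.90013668e-02]), 'qvel': array([ 0.00063017, -0.00052318,  0.00108108, -0.00053877, -0.0024431 ,
       -0.00151318]), 'joint_torque': array([-2.44815337e-04, -5.44622862e+01, -2.73673064e+01,  6.43524248e-02,
        2.25731445e-02, -1.01015480e-04]), 'ee_pos': array([199.23408068, 591.78076342, 221.90115955]), 'orientation': array([ 0.25367317,  1.55599151, -0.25611504]), 'ft_force': array([-0.36780983,  0.43315015,  0.15106761]), 'moment': array([-0.03523501,  0.00419188, -0.01901205]), 'width': 87.89506504048053}
18.700000000000003
side [[378.94733063   0.         278.34041275]
 [  0.         378.94733063 217.07452773]
 [  0.           0.           1.        ]] [ 1.12501851 -2.46969911  0.92605782] [389.89318999 395.41334487 558.23840467]
top [[518.80724904   0.         284.5687609 ]
 [  0.         518.80724904 200.58797089]
 [  0.           0.           1.        ]] [ 2.13856755 -2.17713561  0.1421479 ] [  33.89198583  590.75579936 1193.54435158]
```

View pics/side0.png

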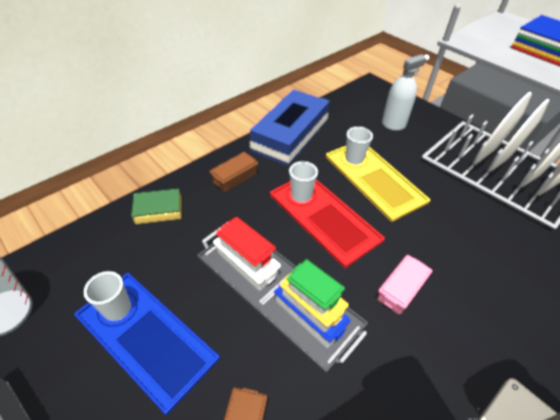

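View pics/top0.png

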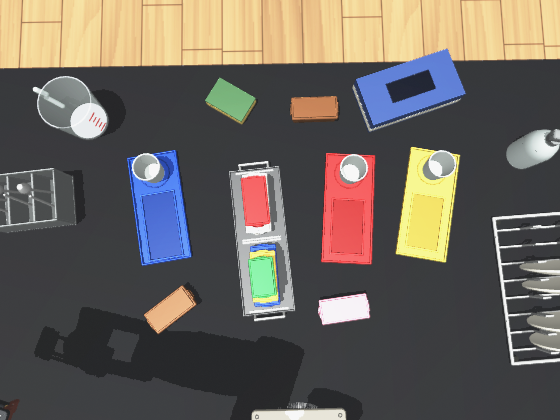

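```bash
cat > h.py <<'E'
from workcell import ctrl, vision, workorder
import cv2, numpy as np
from scipy.spatial.transform import Rotation as R
def cam(n):
    d=vision.get_image(n); return d
def proj(d,P):
    return cv2.projectPoints(np.array(P,float).reshape(-1,1,3),d["rvec"],d["tvec"],d["mtx"],None)[0].reshape(-1,2)
def unproj(d,uv,z):
    Rm=R.from_rotvec(np.ravel(d["rvec"])).as_matrix(); C=-Rm.T@np.ravel(d["tvec"])
    uv=np.array(uv,float).reshape(-1,2)
    r=(Rm.T@np.linalg.inv(d["mtx"])@np.c_[uv,np.ones(len(uv))].T).T
    return C+r*((z-C[2])/r[:,2])[:,None]
def rect(cx,cy,th,L,W,z):
    c,s=np.cos(th),np.sin(th)
    return [[cx+c*a-s*b,cy+s*a+c*b,z] for a,b in ((L/2,W/2),(-L/2,W/2),(-L/2,-W/2),(L/2,-W/2))]
E
python3 - <<'E'
from h import *
np.set_printoptions(suppress=True,precision=1)
d=cam("top"); print(unproj(d,[[0,0],[559,0],[0,419],[559,419],[280,210]],0))
print(proj(d,[[0,0,0],[199,592,222]]))
s=cam("side"); print(proj(s,[[0,0,0],[199,592,222]]))
im=d["img"]
for n,b in {"carrier":(225,155,75,170),"blue":(120,145,80,125),"redyel":(315,145,150,125)}.items():
    x,y,w,h=b; c=cv2.resize(im[y:y+h,x:x+w],None,fx=min(800/w,600/h)//1,fy=min(800/w,600/h)//1,interpolation=cv2.INTER_CUBIC); cv2.imwrite(f"pics/c_{n}.png",c); print(n,c.shape)
E
```

```text
[[1128.1  744.3    0. ]
 [1104.7 -693.6    0. ]
 [  97.7  691.5    0. ]
 [  72.9 -605.6    0. ]
 [ 573.1   34.7    0. ]]
[[299.3 457.4]
 [ -7.8 396.4]]
[[543.  485.5]
 [-28.2 936.3]]
carrier (510, 225, 3)
blue (500, 320, 3)
redyel (500, 600, 3)
```

View pics/c_carrier.png

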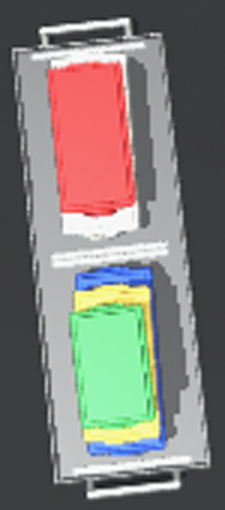

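View pics/c_blue.png

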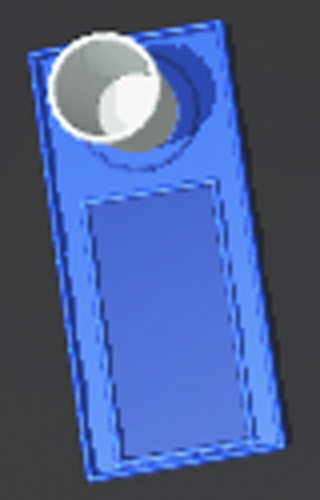

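View pics/c_redyel.png

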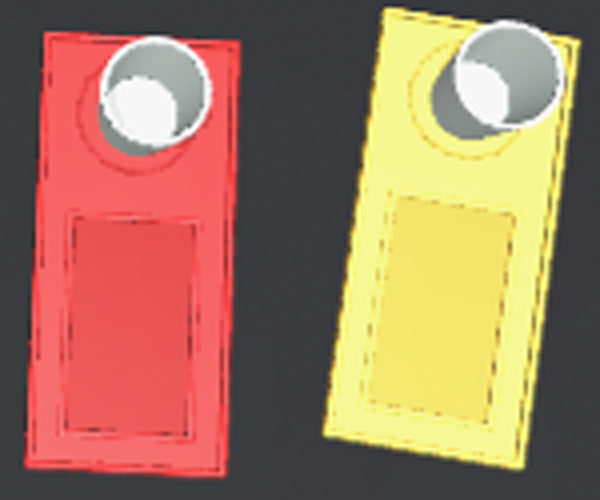

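```bash
cat > fit.py <<'E'
from h import *
from scipy.optimize import least_squares
def fit(d,pts,L,W,z,x0=(600,0,0)):
    # pts order far-left, far-right, near-right, near-left (far=+x, left=+y)
    def corners(p): 
        a=rect(*p,L,W,z); return [a[0],a[3],a[2],a[1]]
    f=lambda p:(proj(d,corners(p))-pts).ravel()
    c=unproj(d,pts,z).mean(0)
    r=least_squares(f,[c[0],c[1],0],x_scale=[1,1,.01])
    return r.x,np.abs(r.fun).max(),corners(r.x)
def crop2im(pts,s,ox,oy): return (np.array(pts,float)+.5)/s-.5+[ox,oy]
E
python3 - <<'E'
from fit import *
np.set_printoptions(suppress=True,precision=3)
d=cam("top"); im=cv2.resize(d["img"],None,fx=4,fy=4,interpolation=cv2.INTER_CUBIC)
C=(3,225,155);B=(4,120,145);Y=(4,315,145)
items={"red":([(48,67),(124,62),(136,208),(60,213)],C,112,57,96),
"green":([(70,313),(147,305),(155,424),(79,429)],C,84,54,136),
"yellow":([(75,294),(149,286),(158,436),(84,443)],C,112,57,96),
"blue":([(76,275),(150,266),(165,448),(90,456)],C,140,60,52),
"white":([(50,58),(124,54),(138,230),(64,235)],C,140,60,52),
"carrier":([(13,47),(160,35),(210,466),(58,482)],C,350,124,13),
"tblue":([(89,206),(214,184),(250,442),(124,463)],B,156,76,7),
"tred":([(72,219),(196,224),(188,434),(66,431)],Y,128,73,7),
"tyel":([(393,195),(516,212),(489,422),(368,404)],Y,128,73,7)}
for n,(p,c,L,W,z) in items.items():
    x,e,k=fit(d,crop2im(p,*c),L,W,z); print(n,x,"err",e)
    q=((proj(d,k)+.5)*4-.5); cv2.polylines(im,[np.round(q*8).astype(int)],True,(255,0,255),1,cv2.LINE_AA,3)
cv2.imwrite("pics/ovA.png",im[620:1280,900:1200]); cv2.imwrite("pics/ovB.png",im[580:1080,480:780]); cv2.imwrite("pics/ovC.png",im[580:1080,1260:1860])
E
```

```text
red [585.51   89.7     0.066] err 0.3959076071398613
green [414.325  74.665   0.062] err 0.5066959770141466
yellow [415.868  73.452   0.055] err 0.9379499591719025
blue [417.889  72.187   0.071] err 0.7347476725435627
white [586.009  90.451   0.064] err 0.6239747675148521
carrier [502.098  80.638   0.095] err 1.3111832000802224
tblue [540.172 320.46    0.149] err 0.6033271417716719
tred [ 530.053 -127.26    -0.063] err 0.6164396564763024
tyel [ 538.051 -316.017   -0.172] err 0.6185264913725064
```

```bash
python3 - <<'E'
import cv2,numpy as np
a=cv2.imread("pics/ovA.png")[:600];b=cv2.imread("pics/ovB.png")
o=np.zeros((600,600,3),np.uint8);o[:,:300]=a;o[:500,300:]=b;cv2.imwrite("pics/ovAB.png",o)
E
```

```text
(no output)
```

View pics/ovAB.png

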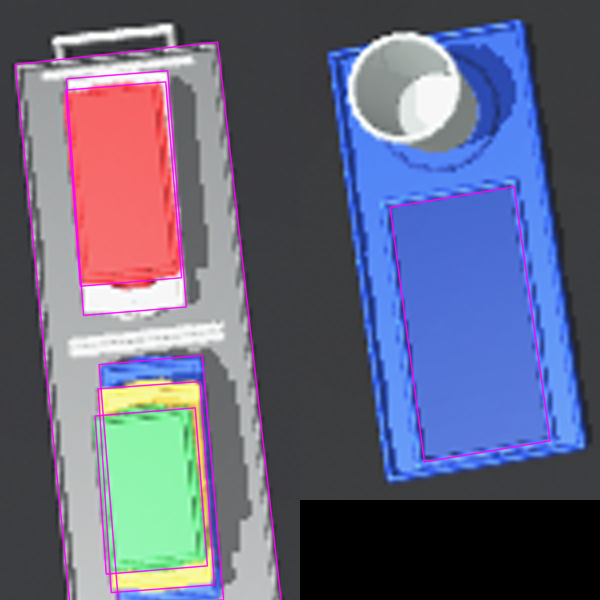

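View pics/ovC.png

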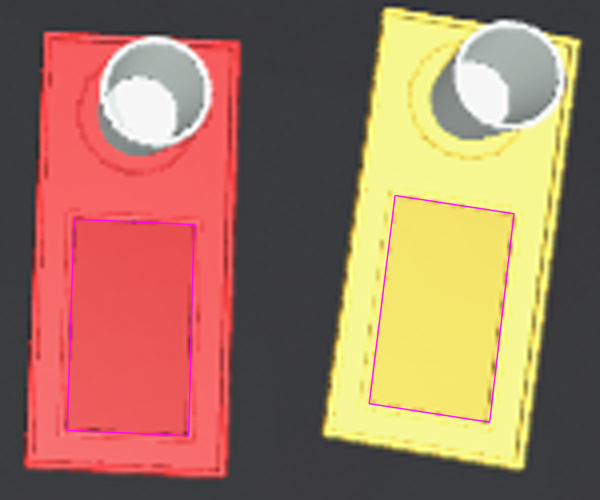

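```bash
cat > go.py <<'E'
import sys
from h import *
# usage: go.py x y z boxyaw  -> remaining shift (mm) in present tool axes and turn about tool axes
def go(x,y,z,yaw,bx=None):
    o=ctrl.get_obs(); p=np.array(o["ee_pos"]); Rm=R.from_rotvec(o["orientation"])
    best=None
    for s in (1,-1):
        X=np.array([0,0,-1.]); Y=s*np.array([-np.sin(yaw),np.cos(yaw),0]); Z=np.cross(X,Y)
        w=(Rm.inv()*R.from_matrix(np.c_[X,Y,Z])).as_rotvec()
        if best is None or abs(w[0])<abs(best[0]): best=w
    sh=Rm.inv().apply(np.array([x,y,z])-p)
    print("t %.2f pos %s"%(o["t"],p.round(1)),"width %.1f"%o["width"],"F",np.round(o["ft_force"],1),"q",np.round(o["qpos"],2))
    print("shift mm",sh.round(1),"turn rad",best.round(3),"axes y",Rm.apply([0,1,0]).round(2),"z",Rm.apply([0,0,1]).round(2))
if __name__=="__main__": go(*map(float,sys.argv[1:5]))
E
python3 go.py 585.5 89.7 200 0.066
```

```text
t 0.25 pos [199.3 592.1 222.3] width 87.9 F [-0.6 -0.4  0.1] q [ 1.23  0.42  1.63 -0.    1.09 -0.02]
shift mm [  22.5 -352.8  526.3] turn rad [-0.391 -0.     0.001] axes y [ 0.32  0.95 -0.  ] z [ 0.95 -0.32 -0.  ]
```

```bash
python3 -m crank '[[[0.001,-0.011,0.016],[0,0,0],0.0878],[[0.001,-0.022,0.033],[0,0,0],0.0878],[[0.001,-0.022,0.033],[0,0,0],0.0878],[[0.001,-0.022,0.033],[0,0,0],0.0878],[[0.001,-0.022,0.033],[0,0,0],0.0878],[[0.001,-0.022,0.033],[0,0,0],0.0878],[[0.001,-0.022,0.033],[0,0,0],0.0878],[[0.001,-0.022,0.033],[0,0,0],0.0878]]'; python3 -m crank '[[[0.001,-0.022,0.033],[0,0,0],0.0878],[[0.001,-0.022,0.033],[0,0,0],0.0878],[[0.001,-0.022,0.033],[0,0,0],0.0878],[[0.001,-0.022,0.033],[0,0,0],0.0878],[[0.001,-0.022,0.033],[0,0,0],0.0878],[[0.001,-0.022,0.033],[0,0,0],0.0878],[[0.001,-0.022,0.033],[0,0,0],0.0878],[[0.001,-0.011,0.016],[0,0,0],0.0878]]'; python3 -m crank '[[[0,0,0],[-0.08,0,0],0.0878],[[0,0,0],[-0.08,0,0],0.0878],[[0,0,0],[-0.08,0,0],0.0878],[[0,0,0],[-0.08,0,0],0.0878],[[0,0,0],[-0.07,0,0],0.0878],[[0,0,0],[0,0,0],0.0878],[[0,0,0],[0,0,0],0.0878],[[0,0,0],[0,0,0],0.0878]]'; python3 go.py 585.5 89.7 66 0.066
```

```text
t: 0.92
ee_pos: [381.6, 355.5, 214.8]
orientation: [0.255, 1.556, -0.254]
ft_force: [0.5, 1.2, -0.3]
width: 87.8
t: 1.58
ee_pos: [564.7, 118.6, 206.8]
orientation: [0.256, 1.554, -0.257]
ft_force: [-1.2, -0.7, 0.6]
width: 87.9
t: 2.25
ee_pos: [562.2, 121.9, 206.6]
orientation: [-0.05, 1.57, 0.05]
ft_force: [0.4, 0.2, -0.0]
width: 87.6
t 2.25 pos [562.2 121.9 206.6] width 87.6 F [ 0.4  0.2 -0. ] q [ 0.19  0.37  1.75  0.    1.02 -1.44]
shift mm [140.6 -33.6  21.2] turn rad [-0.003 -0.     0.   ] axes y [-0.06  1.   -0.  ] z [ 1.    0.06 -0.  ]
```

```bash
python3 -m crank '[[[0.005,-0.0084,0.0053],[0,0,0],0.0878],[[0.01,-0.0084,0.0053],[0,0,0],0.0878],[[0.01,-0.0084,0.0053],[0,0,0],0.0878],[[0.01,-0.0084,0.0053],[0,0,0],0.0878],[[0.02,0,0],[0,0,0],0.0878],[[0.01,0,0],[0,0,0],0.0878],[[0,0,0],[0,0,0],0.0878],[[0,0,0],[0,0,0],0.0878]]'; python3 - <<'E'
from h import *
from go import go
go(585.5,89.7,62,.066)
for n in("top","side"):
    d=cam(n); cv2.imwrite(f"pics/{n}1.png",d["img"])
E
```

```text
t: 2.92
ee_pos: [585.1, 89.4, 140.6]
orientation: [-0.051, 1.573, 0.051]
ft_force: [1.1, -0.9, -0.2]
width: 87.7
t 2.92 pos [585.1  89.4 140.6] width 87.7 F [ 1.1 -0.9 -0.2] q [ 0.13  0.48  1.76 -0.    0.9  -1.5 ]
shift mm [78.6  0.3  0.6] turn rad [-0.001 -0.002  0.   ] axes y [-0.06  1.   -0.  ] z [ 1.    0.06 -0.  ]
```

View pics/side1.png

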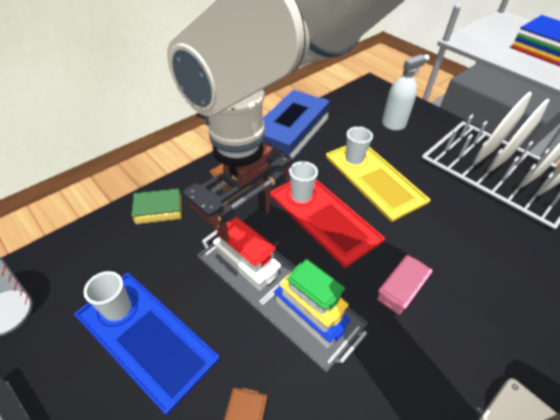

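The side picture shows the gripper over the red box at (245,240), with the open fingers on either side of it. I'll descend and grip.

```bash
python3 -m crank '[[[0.012,0,0],[0,0,0],0.0878],[[0.02,0,0],[0,0,0],0.0878],[[0.02,0,0],[0,0,0],0.0878],[[0.015,0,0],[0,0,0],0.0878],[[0.008,0,0],[0,0,0],0.0878],[[0.0035,0,0],[0,0,0],0.0878],[[0,0,0],[0,0,0],0.0878],[[0,0,0],[0,0,0],0.0878]]'; python3 -m crank '[[[0,0,0],[0,0,0],0.05],[[0,0,0],[0,0,0],0.05],[[0,0,0],[0,0,0],0.05],[[0,0,0],[0,0,0],0.05],[[0,0,0],[0,0,0],0.05],[[0,0,0],[0,0,0],0.05],[[0,0,0],[0,0,0],0.05],[[0,0,0],[0,0,0],0.05]]';python3 go.py 585 90 62 0.066
```

```text
t: 3.68
ee_pos: [586.1, 89.9, 63.7]
orientation: [-0.051, 1.569, 0.051]
ft_force: [0.6, -0.3, 0.2]
width: 87.6
t: 4.35
ee_pos: [585.8, 89.8, 63.5]
orientation: [-0.051, 1.57, 0.051]
ft_force: [-0.7, -0.3, 4.3]
width: 57.1
t 4.35 pos [585.8  89.8  63.5] width 57.1 F [-0.7 -0.3  4.3] q [ 0.13  0.59  1.79 -0.    0.76 -1.5 ]
shift mm [ 1.5  0.3 -0.8] turn rad [-0.001  0.     0.   ] axes y [-0.07  1.   -0.  ] z [1.   0.07 0.  ]
```

```bash
python3 -m crank '[[[-0.005,0,0],[0,0,0],0.05],[[-0.01,0,0],[0,0,0],0.05],[[-0.015,0,0],[0,0,0],0.05],[[-0.015,0,0],[0,0,0],0.05],[[-0.015,0,0],[0,0,0],0.05],[[-0.01,0,0],[0,0,0],0.05],[[0,0,0],[0,0,0],0.05],[[0,0,0],[0,0,0],0.05]]';python3 go.py 530 -127.3 130 -0.063
```

```text
t: 5.02
ee_pos: [585.8, 89.8, 133.7]
orientation: [-0.051, 1.569, 0.051]
ft_force: [0.4, 0.7, -3.0]
width: 57.2
t 5.02 pos [585.8  89.8 133.7] width 57.2 F [ 0.4  0.7 -3. ] q [ 0.13  0.49  1.76  0.    0.89 -1.5 ]
shift mm [   3.6 -213.   -69.9] turn rad [ 0.128  0.001 -0.   ] axes y [-0.07  1.    0.  ] z [1.   0.07 0.  ]
```

```bash
python3 -m crank '[[[0,-0.015,-0.005],[0,0,0],0.05],[[0,-0.027,-0.009],[0,0,0],0.05],[[0,-0.033,-0.011],[0,0,0],0.05],[[0,-0.035,-0.011],[0,0,0],0.05],[[0,-0.035,-0.011],[0,0,0],0.05],[[0,-0.033,-0.011],[0,0,0],0.05],[[0,-0.022,-0.008],[0,0,0],0.05],[[0,-0.013,-0.004],[0,0,0],0.05]]';
python3 -m crank '[[[0.005,0,0],[0.03,0,0],0.05],[[0.01,0,0],[0.04,0,0],0.05],[[0.015,0,0],[0.04,0,0],0.05],[[0.015,0,0],[0.018,0,0],0.05],[[0.01,0,0],[0,0,0],0.05],[[0.005,0,0],[0,0,0],0.05],[[0,0,0],[0,0,0],0.05],[[0,0,0],[0,0,0],0.05]]'; python3 - <<'E'
from h import *
from go import go
go(530,-127.3,16.5,-.063)
for n in("top","side"):
    d=cam(n); cv2.imwrite(f"pics/{n}2.png",d["img"])
E
```

```text
t: 5.68
ee_pos: [527.4, -130.1, 132.1]
orientation: [-0.049, 1.573, 0.05]
ft_force: [0.1, -0.4, -2.9]
width: 56.8
t: 6.35
ee_pos: [529.6, -127.2, 73.0]
orientation: [0.049, 1.571, -0.049]
ft_force: [-0.4, 0.2, -1.1]
width: 57.1
t 6.35 pos [ 529.6 -127.2   73. ] width 57.1 F [-0.4  0.2 -1.1] q [-0.26  0.53  1.89  0.    0.72 -1.77]
shift mm [56.5 -0.1  0.4] turn rad [ 0.001 -0.001 -0.   ] axes y [0.06 1.   0.  ] z [ 1.   -0.06 -0.  ]
```

View pics/side2.png

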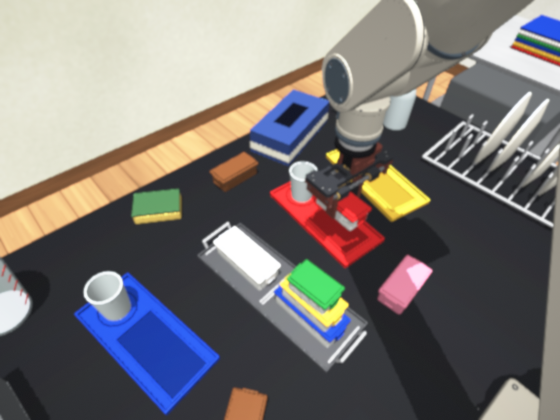

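View pics/top2.png

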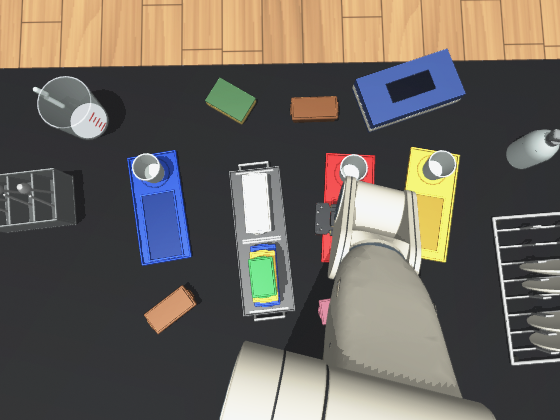

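The red box hangs level over the red recess, around (350,210) in the side picture. The white lid is uncovered and undisturbed. Lowering it now.

```bash
python3 -m crank '[[[0.008,0,0],[0,0,0],0.05],[[0.014,0,0],[0,0,0],0.05],[[0.014,0,0],[0,0,0],0.05],[[0.009,0,0],[0,0,0],0.05],[[0.005,0,0],[0,0,0],0.05],[[0.002,0,0],[0,0,0],0.05],[[0.001,0,0],[0,0,0],0.05],[[0,0,0],[0,0,0],0.05]]';python3 -m crank '[[[0.001,0,0],[0,0,0],0.05],[[0.001,0,0],[0,0,0],0.05],[[0.001,0,0],[0,0,0],0.05],[[0.0005,0,0],[0,0,0],0.05],[[0,0,0],[0,0,0],0.05],[[0,0,0],[0,0,0],0.05],[[0,0,0],[0,0,0],0.05],[[0,0,0],[0,0,0],0.05]]'
```

```text
t: 7.12
ee_pos: [529.9, -127.4, 20.4]
orientation: [0.049, 1.57, -0.049]
ft_force: [-0.2, 0.2, -1.8]
width: 57.3
t: 7.78
ee_pos: [529.7, -127.3, 16.7]
orientation: [0.049, 1.57, -0.049]
ft_force: [-0.7, 0.2, -1.5]
width: 56.9
```

```bash
python3 -m crank '[[[0.0007,0,0],[0,0,0],0.05],[[0.0007,0,0],[0,0,0],0.05],[[0,0,0],[0,0,0],0.05],[[0,0,0],[0,0,0],0.05],[[0,0,0],[0,0,0],0.05],[[0,0,0],[0,0,0],0.05],[[0,0,0],[0,0,0],0.05],[[0,0,0],[0,0,0],0.05]]'
```

```text
t: 8.45
ee_pos: [529.8, -127.4, 16.5]
orientation: [0.049, 1.57, -0.049]
ft_force: [-4.6, 1.2, 11.7]
width: 56.8
```

```bash
python3 -m crank '[[[0,0,0],[0,0,0],0.08],[[0,0,0],[0,0,0],0.08],[[0,0,0],[0,0,0],0.08],[[0,0,0],[0,0,0],0.08],[[0,0,0],[0,0,0],0.08],[[-0.003,0,0],[0,0,0],0.08],[[-0.01,0,0],[0,0,0],0.08],[[-0.02,0,0],[0,0,0],0.08]]';python3 -m crank '[[[-0.04,0,0],[0,0,0],0.0878],[[-0.04,0,0],[0,0,0],0.0878],[[-0.04,0,0],[0,0,0],0.0878],[[-0.04,0,0],[0,0,0],0.0878],[[-0.01,0,0],[0,0,0],0.0878],[[0,0.02,-0.01],[0,0,0],0.0878],[[0,0.03,-0.016],[0,0,0],0.0878],[[0,0.036,-0.02],[0,0,0],0.0878]]';python3 go.py 414.3 74.7 200 0.064
```

```text
t: 9.12
ee_pos: [528.2, -126.9, 47.4]
orientation: [0.05, 1.574, -0.049]
ft_force: [-0.1, 0.4, -0.1]
width: 79.8
t: 9.78
ee_pos: [489.3, -38.7, 219.1]
orientation: [0.051, 1.568, -0.051]
ft_force: [-0.3, 0.3, 0.3]
width: 87.9
t 9.78 pos [489.3 -38.7 219.1] width 87.9 F [-0.3  0.3  0.3] q [-0.1   0.23  1.92 -0.    0.98 -1.61]
shift mm [ 18.9 108.3 -82.3] turn rad [-0.129  0.002  0.   ] axes y [ 0.07  1.   -0.  ] z [ 1.   -0.07  0.  ]
```

```bash
python3 -m crank '[[[0,0.03,-0.022],[0,0,0],0.0878],[[0,0.03,-0.022],[0,0,0],0.0878],[[0,0.024,-0.019],[0,0,0],0.0878],[[0,0.016,-0.013],[0,0,0],0.0878],[[0,0.008,-0.006],[0,0,0],0.0878],[[0,0,0],[-0.06,0,0],0.0878],[[0,0,0],[-0.06,0,0],0.0878],[[0,0,0],[-0.01,0,0],0.0878]]'; python3 - <<'E'
import cv2
a=cv2.imread("pics/top2.png")[155:325,225:300]
cv2.imwrite("pics/w.png",cv2.resize(a[:85],None,fx=7,fy=7,interpolation=cv2.INTER_CUBIC))
cv2.imwrite("pics/g.png",cv2.resize(a[80:160],None,fx=7,fy=7,interpolation=cv2.INTER_CUBIC))
E
```

```text
t: 10.45
ee_pos: [414.4, 74.3, 218.6]
orientation: [-0.055, 1.569, 0.055]
ft_force: [0.4, 0.1, 0.5]
width: 87.7
```

View pics/w.png

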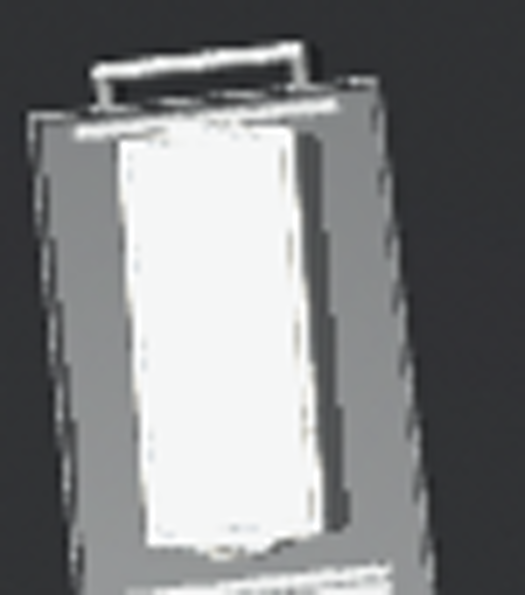

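View pics/g.png

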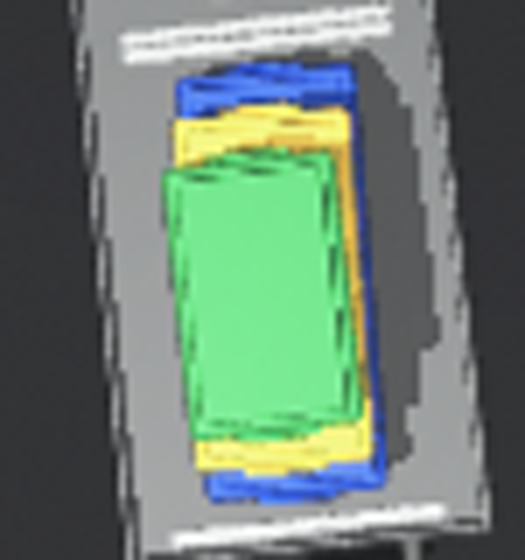

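```bash
cat > f2.py <<'E'
from fit import *
np.set_printoptions(suppress=True,precision=3)
d=cam("top")
W=(7,225,155);G=(7,225,235)
for n,p,c,L,w,z in [("white",[(118,142),(291,127),(322,529),(147,546)],W,140,60,52),
("green",[(166,174),(330,152),(360,418),(196,438)],G,84,54,136),
("yellow",[(176,120),(350,108),(373,455),(198,470)],G,112,57,96),
("blue",[(176,80),(353,64),(384,482),(210,499)],G,140,60,52)]:
    x,e,_=fit(d,crop2im(p,*c),L,w,z); print(n,x,e)
E
python3 f2.py; python3 go.py 413.8 74.3 111 0.085
```

```text
white [586.454  90.617   0.065] 0.9020323083903179
green [415.33   74.886   0.103] 0.9971923568928105
yellow [416.955  72.882   0.053] 0.6711002781349862
blue [418.664  72.338   0.067] 0.7733466858441602
t 10.50 pos [414.4  74.1 218.5] width 88.0 F [ 1.3 -0.4  0.6] q [ 0.15  0.12  2.06 -0.    0.96 -1.49]
shift mm [107.5   0.2  -0.6] turn rad [-0.017  0.     0.   ] axes y [-0.07  1.   -0.  ] z [1.   0.07 0.  ]
```

```bash
python3 -m crank '[[[0.01,0,0],[-0.015,0,0],0.0878],[[0.025,0,0],[0,0,0],0.0878],[[0.03,0,0],[0,0,0],0.0878],[[0.025,0,0],[0,0,0],0.0878],[[0.014,0,0],[0,0,0],0.0878],[[0.006,0,0],[0,0,0],0.0878],[[0.002,0,0],[0,0,0],0.0878],[[0,0,0],[0,0,0],0.0878]]'; python3 -m crank '[[[0,0,0],[0,0,0],0.047],[[0,0,0],[0,0,0],0.047],[[0,0,0],[0,0,0],0.047],[[0,0,0],[0,0,0],0.047],[[0,0,0],[0,0,0],0.047],[[0,0,0],[0,0,0],0.047],[[0,0,0],[0,0,0],0.047],[[0,0,0],[0,0,0],0.047]]'; python3 go.py 586.5 90.6 150 0.065
```

```text
t: 11.17
ee_pos: [414.4, 74.1, 106.3]
orientation: [-0.064, 1.57, 0.064]
ft_force: [-0.3, 0.5, 0.4]
width: 87.7
t: 11.83
ee_pos: [414.3, 74.4, 106.6]
orientation: [-0.065, 1.569, 0.065]
ft_force: [-0.7, 0.3, 6.4]
width: 54.1
t 11.83 pos [414.3  74.4 106.6] width 54.1 F [-0.7  0.3  6.4] q [ 0.15  0.33  2.15  0.    0.67 -1.5 ]
shift mm [-43.3   2.  173. ] turn rad [ 0.017  0.    -0.   ] axes y [-0.08  1.    0.  ] z [1.   0.08 0.  ]
```

```bash
python3 -m crank '[[[-0.005,0,0],[0,0,0],0.047],[[-0.01,0,0],[0,0,0],0.047],[[-0.013,0,0],[0,0,0],0.047],[[-0.01,0,0.004],[0,0,0],0.047],[[-0.004,0,0.012],[0.004,0,0],0.047],[[0,0,0.02],[0.004,0,0],0.047],[[0,0,0.025],[0.004,0,0],0.047],[[0,0,0.025],[0.004,0,0],0.047]]';python3 -m crank '[[[0,0,0.025],[0,0,0],0.047],[[0,0,0.022],[0,0,0],0.047],[[0,0,0.018],[0,0,0],0.047],[[0,0.001,0.012],[0,0,0],0.047],[[0,0.001,0.006],[0,0,0],0.047],[[0,0,0],[0,0,0],0.047],[[0,0,0],[0,0,0],0.047],[[0,0,0],[0,0,0],0.047]]'; python3 go.py 585.5 90.4 62.6 0.065
```

```text
t: 12.5
ee_pos: [500.4, 80.9, 148.6]
orientation: [-0.052, 1.57, 0.052]
ft_force: [0.5, 1.2, -2.0]
width: 54.4
t: 13.17
ee_pos: [581.3, 88.2, 148.0]
orientation: [-0.052, 1.572, 0.052]
ft_force: [-0.0, 1.2, -1.3]
width: 53.9
t 13.17 pos [581.3  88.2 148. ] width 53.9 F [-0.   1.2 -1.3] q [ 0.13  0.46  1.77 -0.    0.91 -1.51]
shift mm [85.4  1.9  4.5] turn rad [ 0.001 -0.001  0.   ] axes y [-0.07  1.   -0.  ] z [ 1.    0.07 -0.  ]
```

```bash
python3 -m crank '[[[0.008,0.001,0.0025],[0,0,0],0.047],[[0.018,0.001,0.002],[0,0,0],0.047],[[0.018,0,0],[0,0,0],0.047],[[0.016,0,0],[0,0,0],0.047],[[0.012,0,0],[0,0,0],0.047],[[0.006,0,0],[0,0,0],0.047],[[0.002,0,0],[0,0,0],0.047],[[0,0,0],[0,0,0],0.047]]'; python3 go.py 585.5 90.4 62.6 0.065; python3 -m crank '[[[0.001,0,0],[0,0,0],0.047],[[0.001,0,0],[0,0,0],0.047],[[0.001,0,0],[0,0,0],0.047],[[0.001,0,0],[0,0,0],0.047],[[0,0,0],[0,0,0],0.047],[[0,0,0],[0,0,0],0.047],[[0,0,0],[0,0,0],0.047],[[0,0,0],[0,0,0],0.047]]'
```

```text
t: 13.83
ee_pos: [586.7, 90.6, 68.0]
orientation: [-0.052, 1.571, 0.052]
ft_force: [-0.3, 0.1, -1.0]
width: 54.1
t 13.83 pos [586.7  90.6  68. ] width 54.1 F [-0.3  0.1 -1. ] q [ 0.13  0.59  1.79 -0.    0.77 -1.5 ]
shift mm [ 5.4 -0.1 -1.2] turn rad [ 0.001 -0.001  0.   ] axes y [-0.07  1.   -0.  ] z [ 1.    0.07 -0.  ]
t: 14.5
ee_pos: [586.9, 90.6, 64.4]
orientation: [-0.052, 1.57, 0.052]
ft_force: [0.2, -0.5, -1.7]
width: 53.8
```

```bash
python3 -m crank '[[[0.0007,0,0],[0,0,0],0.047],[[0.0007,0,0],[0,0,0],0.047],[[0.0004,0,0],[0,0,0],0.047],[[0,0,0],[0,0,0],0.047],[[0,0,0],[0,0,0],0.047],[[0,0,0],[0,0,0],0.047],[[0,0,0],[0,0,0],0.047],[[0,0,0],[0,0,0],0.047]]'
```

```text
t: 15.17
ee_pos: [586.9, 90.6, 62.7]
orientation: [-0.052, 1.57, 0.052]
ft_force: [-2.8, -1.0, 4.0]
width: 53.8
```

```bash
python3 -m crank '[[[0.0003,0,0],[0,0,0],0.047],[[0,0,0],[0,0,0],0.078],[[0,0,0],[0,0,0],0.078],[[0,0,0],[0,0,0],0.078],[[0,0,0],[0,0,0],0.078],[[0,0,0],[0,0,0],0.078],[[-0.003,0,0],[0,0,0],0.078],[[-0.01,0,0],[0,0,0],0.078]]';python3 -m crank '[[[-0.025,0,0],[0,0,0],0.0878],[[-0.04,0,0],[0,0,0],0.0878],[[-0.03,0,-0.01],[0,0,0],0.0878],[[0,0,-0.02],[0,0,0],0.0878],[[0,0,-0.03],[0,0,0],0.0878],[[0,0,-0.03],[0,0,0],0.0878],[[0,0,-0.03],[0,0,0],0.0878],[[0,0,-0.025],[0,0,0],0.0878]]'; python3 - <<'E'
from h import *
from go import go
go(417,73.2,62,.053)
for n in("top","side"):
    d=cam(n); cv2.imwrite(f"pics/{n}3.png",d["img"])
E
```

```text
t: 15.83
ee_pos: [585.8, 90.4, 74.3]
orientation: [-0.052, 1.573, 0.052]
ft_force: [-1.1, 0.6, -1.0]
width: 77.8
t: 16.5
ee_pos: [440.2, 80.8, 170.9]
orientation: [-0.052, 1.57, 0.052]
ft_force: [0.3, 0.1, 0.3]
width: 87.6
t 16.50 pos [440.2  80.8 170.9] width 87.6 F [0.3 0.1 0.3] q [ 0.15  0.24  2.05  0.    0.85 -1.48]
shift mm [108.9  -6.  -23.7] turn rad [ 0.013  0.    -0.   ] axes y [-0.07  1.    0.  ] z [1.   0.07 0.  ]
```

View pics/side3.png

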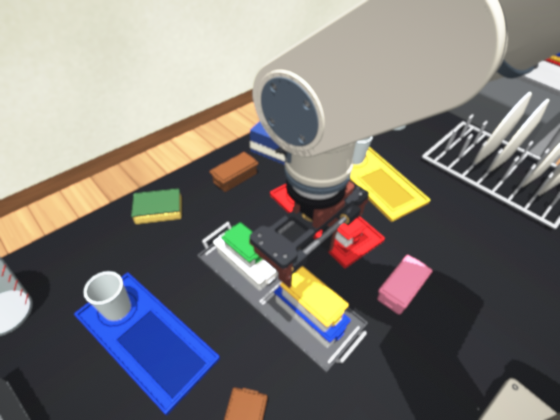

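View pics/top3.png

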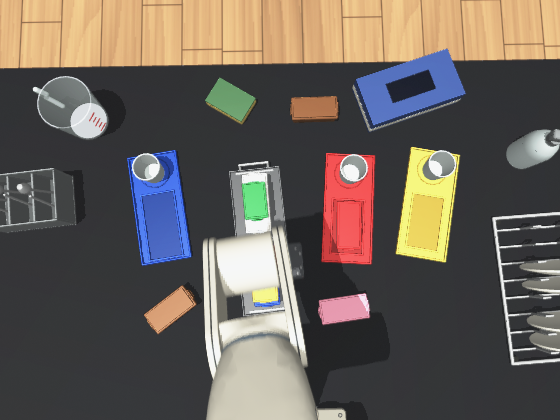

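Green sits on white at (255,200) in the top picture, and red is in its recess at (348,228). Next is yellow, with TCP at about z = 62.

```bash
python3 -m crank '[[[0,-0.002,-0.008],[0.006,0,0],0.0878],[[0.01,-0.002,-0.008],[0.006,0,0],0.0878],[[0.02,-0.002,-0.008],[0,0,0],0.0878],[[0.025,0,0],[0,0,0],0.0878],[[0.025,0,0],[0,0,0],0.0878],[[0.018,0,0],[0,0,0],0.0878],[[0.008,0,0],[0,0,0],0.0878],[[0.002,0,0],[0,0,0],0.0878]]'; python3 -m crank '[[[0,0,0],[0,0,0],0.0878],[[0,0,0],[0,0,0],0.05],[[0,0,0],[0,0,0],0.05],[[0,0,0],[0,0,0],0.05],[[0,0,0],[0,0,0],0.05],[[0,0,0],[0,0,0],0.05],[[0,0,0],[0,0,0],0.05],[[0,0,0],[0,0,0],0.05]]'; python3 go.py 538 -316 175 -0.172
```

```text
t: 17.27
ee_pos: [418.7, 73.4, 61.1]
orientation: [-0.042, 1.572, 0.042]
ft_force: [-0.2, -0.2, 0.4]
width: 87.8
t: 17.93
ee_pos: [418.9, 73.6, 62.7]
orientation: [-0.043, 1.57, 0.043]
ft_force: [-0.8, 0.0, 6.9]
width: 56.8
t 17.93 pos [418.9  73.6  62.7] width 56.8 F [-0.8  0.   6.9] q [ 0.15  0.43  2.16 -0.    0.56 -1.48]
shift mm [-112.3 -395.5   97.8] turn rad [ 0.226  0.001 -0.   ] axes y [-0.05  1.    0.  ] z [1.   0.05 0.  ]
```

```bash
python3 -m crank '[[[-0.005,0,0],[0,0,0],0.05],[[-0.01,0,0],[0,0,0],0.05],[[-0.015,0,0],[0,0,0],0.05],[[-0.016,-0.003,0.001],[0,0,0],0.05],[[-0.014,-0.01,0.003],[0,0,0],0.05],[[-0.01,-0.02,0.005],[0,0,0],0.05],[[0,-0.03,0.007],[0,0,0],0.05],[[0,-0.036,0.009],[0,0,0],0.05]]';python3 -m crank '[[[0,-0.038,0.009],[0,0,0],0.05],[[0,-0.038,0.009],[0,0,0],0.05],[[0,-0.038,0.009],[0,0,0],0.05],[[0,-0.038,0.009],[0,0,0],0.05],[[0,-0.038,0.009],[0,0,0],0.05],[[0,-0.036,0.009],[0,0,0],0.05],[[0,-0.028,0.007],[0,0,0],0.05],[[0,-0.018,0.006],[0,0,0],0.05]]';python3 -m crank '[[[0,-0.013,0.004],[0.02,0,0],0.05],[[0,-0.007,0.002],[0.04,0,0],0.05],[[0,0,0],[0.06,0,0],0.05],[[0,0,0],[0.06,0,0],0.05],[[0,0,0],[0.04,0,0],0.05],[[0,0,0],[0.006,0,0],0.05],[[0,0,0],[0,0,0],0.05],[[0,0,0],[0,0,0],0.05]]';python3 go.py 539.5 -316 15.7 -0.172
```

```text
t: 18.6
ee_pos: [449.0, -24.1, 133.1]
orientation: [-0.044, 1.569, 0.045]
ft_force: [0.5, -0.1, -2.7]
width: 57.0
t: 19.27
ee_pos: [530.8, -295.0, 132.3]
orientation: [-0.042, 1.57, 0.041]
ft_force: [0.2, -0.4, -1.2]
width: 56.8
t: 19.93
ee_pos: [537.4, -311.2, 132.2]
orientation: [0.134, 1.567, -0.134]
ft_force: [0.3, -0.0, -0.1]
width: 56.8
t 19.93 pos [ 537.4 -311.2  132.2] width 56.8 F [ 0.3 -0.  -0.1] q [-0.54  0.53  1.7   0.    0.92 -1.94]
shift mm [116.5  -4.4   3. ] turn rad [ 0.001 -0.    -0.   ] axes y [0.17 0.99 0.  ] z [ 0.99 -0.17 -0.  ]
```

```bash
python3 -m crank '[[[0.008,-0.002,0.0015],[0,0,0],0.05],[[0.02,-0.0024,0.0015],[0,0,0],0.05],[[0.025,0,0],[0,0,0],0.05],[[0.025,0,0],[0,0,0],0.05],[[0.018,0,0],[0,0,0],0.05],[[0.01,0,0],[0,0,0],0.05],[[0.004,0,0],[0,0,0],0.05],[[0.001,0,0],[0,0,0],0.05]]';python3 go.py 539.5 -316 15.7 -0.172;python3 - <<'E'
from h import *
for n in("top","side"):
    d=cam(n); cv2.imwrite(f"pics/{n}4.png",d["img"])
E
```

```text
t: 20.6
ee_pos: [539.4, -316.3, 20.4]
orientation: [0.135, 1.568, -0.134]
ft_force: [-0.7, -0.1, -1.4]
width: 56.9
t 20.60 pos [ 539.4 -316.3   20.4] width 56.9 F [-0.7 -0.1 -1.4] q [-0.55  0.7   1.72 -0.    0.73 -1.95]
shift mm [4.7 0.3 0. ] turn rad [ 0.    -0.001 -0.   ] axes y [0.17 0.99 0.  ] z [ 0.99 -0.17 -0.  ]
```

View pics/side4.png

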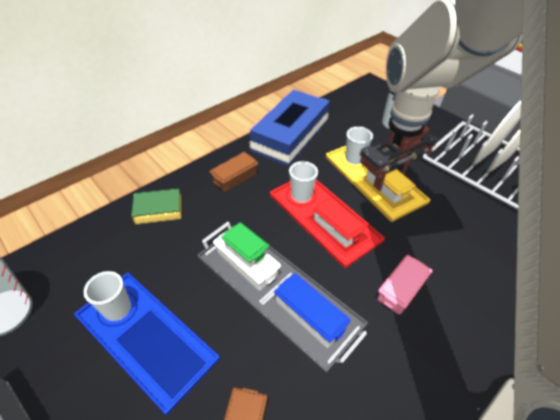

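View pics/top4.png

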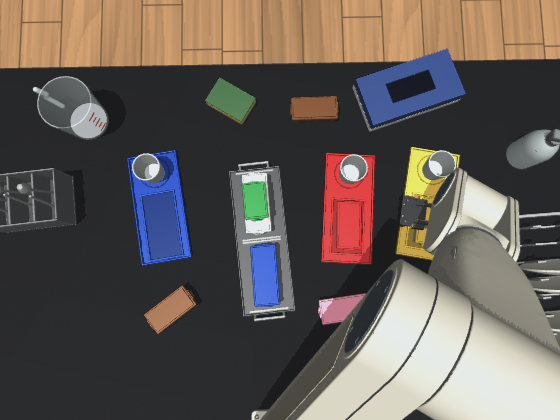

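Yellow is just above its recess, around (395,185) in the side picture. Red and green look seated. Lowering to contact.

```bash
python3 -m crank '[[[0.001,0,0],[0,0,0],0.05],[[0.001,0,0],[0,0,0],0.05],[[0.001,0,0],[0,0,0],0.05],[[0.0006,0,0],[0,0,0],0.05],[[0.0005,0,0],[0,0,0],0.05],[[0,0,0],[0,0,0],0.05],[[0,0,0],[0,0,0],0.05],[[0,0,0],[0,0,0],0.05]]';python3 -m crank '[[[0.0005,0,0],[0,0,0],0.05],[[0,0,0],[0,0,0],0.05],[[0,0,0],[0,0,0],0.05],[[0,0,0],[0,0,0],0.05],[[0,0,0],[0,0,0],0.05],[[0,0,0],[0,0,0],0.05],[[0,0,0],[0,0,0],0.05],[[0,0,0],[0,0,0],0.05]]'
```

```text
t: 21.37
ee_pos: [539.7, -316.5, 17.1]
orientation: [0.135, 1.567, -0.135]
ft_force: [-0.6, 0.4, -1.6]
width: 56.6
t: 22.03
ee_pos: [539.7, -316.5, 16.6]
orientation: [0.135, 1.567, -0.135]
ft_force: [-0.4, -0.5, -1.5]
width: 56.8
```

```bash
python3 -m crank '[[[0.0004,0,0],[0,0,0],0.05],[[0.0004,0,0],[0,0,0],0.05],[[0.0003,0,0],[0,0,0],0.05],[[0,0,0],[0,0,0],0.05],[[0,0,0],[0,0,0],0.05],[[0,0,0],[0,0,0],0.05],[[0,0,0],[0,0,0],0.05],[[0,0,0],[0,0,0],0.05]]'
```

```text
t: 22.7
ee_pos: [539.7, -316.5, 15.7]
orientation: [0.135, 1.566, -0.135]
ft_force: [-3.1, 1.7, 4.2]
width: 56.6
```

```bash
python3 -m crank '[[[0.0003,0,0],[0,0,0],0.05],[[0,0,0],[0,0,0],0.076],[[0,0,0],[0,0,0],0.076],[[0,0,0],[0,0,0],0.076],[[0,0,0],[0,0,0],0.076],[[0,0,0],[0,0,0],0.076],[[-0.003,0,0],[0,0,0],0.076],[[-0.01,0,0],[0,0,0],0.076]]';python3 -m crank '[[[-0.025,0,0],[0,0,0],0.0878],[[-0.04,0,0],[0,0,0],0.0878],[[-0.04,0,0],[0,0,0],0.0878],[[-0.03,0.01,0],[-0.02,0,0],0.0878],[[0,0.02,0],[-0.05,0,0],0.0878],[[0,0.03,0],[-0.06,0,0],0.0878],[[0,0.035,0],[-0.06,0,0],0.0878],[[0,0.035,0],[-0.048,0,0],0.0878]]'; python3 - <<'E'
from h import *
from go import go
go(418,72.5,150,.069)
a=cv2.imread("pics/top4.png")[160:320,225:300]
cv2.imwrite("pics/w4.png",cv2.resize(a[:80],None,fx=7,fy=7,interpolation=cv2.INTER_CUBIC))
cv2.imwrite("pics/b4.png",cv2.resize(a[75:160],None,fx=7,fy=7,interpolation=cv2.INTER_CUBIC))
E
```

```text
t: 23.37
ee_pos: [538.8, -315.9, 27.3]
orientation: [0.136, 1.569, -0.134]
ft_force: [0.2, 0.3, 0.0]
width: 76.0
t: 24.03
ee_pos: [548.7, -186.2, 164.6]
orientation: [-0.054, 1.568, 0.053]
ft_force: [-0.3, 0.3, 0.5]
width: 87.7
t 24.03 pos [ 548.7 -186.2  164.6] width 87.7 F [-0.3  0.3  0.5] q [-0.35  0.43  1.78  0.    0.93 -1.99]
shift mm [  14.1  267.  -112.9] turn rad [-0.001  0.002  0.001] axes y [-0.07  1.   -0.  ] z [1.   0.07 0.  ]
```

View pics/b4.png

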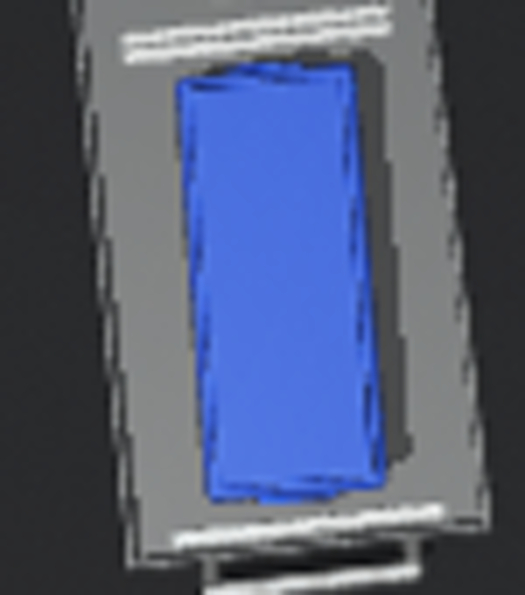

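View pics/w4.png

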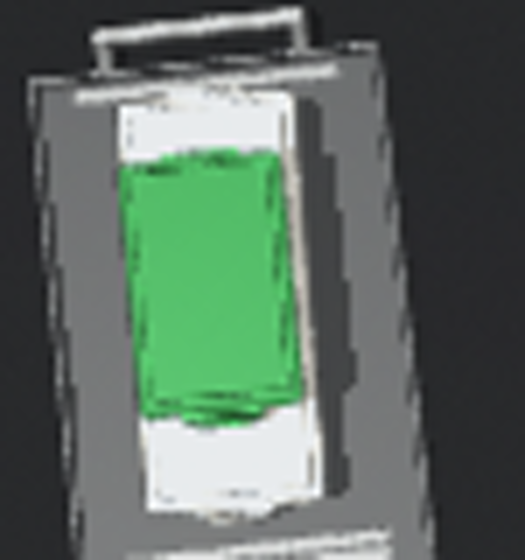

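```bash
python3 - <<'E'
from fit import *
from go import go
np.set_printoptions(suppress=True,precision=3)
d=cam("top")
for n,p,c,L,w,z in [("blue",[(177,82),(351,65),(383,483),(208,499)],(7,225,235),140,60,52),
("green",[(121,170),(281,153),(302,400),(141,416)],(7,225,160),84,54,92),("white",[(118,106),(293,93),(322,495),(147,511)],(7,225,160),140,60,52)]:
    x,e,_=fit(d,crop2im(p,*c),L,w,z); print(n,x,e)
go(418.3,72.3,130,.069)
E
```

```text
blue [418.347  72.671   0.065] 0.9375065064903367
green [586.484  91.214   0.076] 0.8232957230864884
white [586.365  90.449   0.061] 0.8499098723403051
t 24.08 pos [ 547.4 -180.6  163.9] width 88.2 F [-0.4  3.8 -0.7] q [-0.34  0.43  1.78  0.    0.93 -1.99]
shift mm [  34.7  261.6 -110.4] turn rad [ 0.004 -0.001 -0.003] axes y [-0.07  1.    0.  ] z [ 1.    0.07 -0.  ]
```

```bash
python3 -m crank '[[[0,0.034,-0.014],[0,0,0],0.0878],[[0,0.036,-0.015],[0,0,0],0.0878],[[0,0.036,-0.015],[0,0,0],0.0878],[[0,0.036,-0.015],[0,0,0],0.0878],[[0,0.036,-0.015],[0,0,0],0.0878],[[0,0.034,-0.015],[0,0,0],0.0878],[[0,0.026,-0.011],[0,0,0],0.0878],[[0,0.015,-0.007],[0,0,0],0.0878]]';python3 -m crank '[[[0.01,0.004,-0.002],[0,0,0],0.0878],[[0.02,0,0],[0,0,0],0.0878],[[0.02,0,0],[0,0,0],0.0878],[[0.01,0,0],[0,0,0],0.0878],[[0,0,0],[0,0,0],0.0878],[[0,0,0],[0,0,0],0.0878],[[0,0,0],[0,0,0],0.0878],[[0,0,0],[0,0,0],0.0878]]';python3 go.py 418.3 72.6 20 0.066
```

```text
t: 24.75
ee_pos: [423.2, 60.3, 163.9]
orientation: [-0.053, 1.57, 0.053]
ft_force: [0.4, -0.7, -0.4]
width: 87.7
t: 25.42
ee_pos: [423.3, 62.2, 104.2]
orientation: [-0.052, 1.568, 0.052]
ft_force: [0.1, -0.7, 0.2]
width: 87.6
t 25.42 pos [423.3  62.2 104.2] width 87.6 F [ 0.1 -0.7  0.2] q [ 0.12  0.34  2.13 -0.    0.66 -1.52]
shift mm [84.1 10.7 -4.5] turn rad [ 0.     0.002 -0.   ] axes y [-0.07  1.    0.  ] z [1.   0.07 0.  ]
```

```bash
python3 -m crank '[[[0.005,0.005,-0.002],[0,0,0],0.0878],[[0.012,0.0057,-0.0025],[0,0,0],0.0878],[[0.018,0,0],[0,0,0],0.0878],[[0.02,0,0],[0,0,0],0.0878],[[0.015,0,0],[0,0,0],0.0878],[[0.01,0,0],[0,0,0],0.0878],[[0.004,0,0],[0,0,0],0.0878],[[0,0,0],[0,0,0],0.0878]]';python3 -m crank '[[[0,0,0],[0,0,0],0.0878],[[0,0,0],[0,0,0],0.053],[[0,0,0],[0,0,0],0.053],[[0,0,0],[0,0,0],0.053],[[0,0,0],[0,0,0],0.053],[[0,0,0],[0,0,0],0.053],[[0,0,0],[0,0,0],0.053],[[0,0,0],[0,0,0],0.053]]';python3 go.py 540.2 320.5 120 0.149
```

```text
t: 26.08
ee_pos: [416.9, 72.7, 18.7]
orientation: [-0.052, 1.571, 0.052]
ft_force: [-0.6, -0.3, -0.5]
width: 87.9
t: 26.75
ee_pos: [417.6, 72.5, 19.5]
orientation: [-0.052, 1.57, 0.052]
ft_force: [-0.1, -1.0, 7.0]
width: 60.0
t 26.75 pos [417.6  72.5  19.5] width 60.0 F [-0.1 -1.   7. ] q [ 0.14  0.53  2.17 -0.    0.45 -1.49]
shift mm [-100.4  239.3  138.8] turn rad [-0.083  0.001  0.   ] axes y [-0.07  1.   -0.  ] z [1.   0.07 0.  ]
```

```bash
python3 -m crank '[[[-0.005,0,0],[0,0,0],0.053],[[-0.012,0,0],[0,0,0],0.053],[[-0.018,0,0],[0,0,0],0.053],[[-0.02,0,0],[0,0,0],0.053],[[-0.02,0,0],[0,0,0],0.053],[[-0.015,0,0],[0,0,0],0.053],[[-0.01,0.008,0.004],[0,0,0],0.053],[[0,0.018,0.01],[0,0,0],0.053]]';python3 -m crank '[[[0,0.028,0.016],[0,0,0],0.053],[[0,0.032,0.019],[0,0,0],0.053],[[0,0.032,0.019],[0,0,0],0.053],[[0,0.032,0.019],[0,0,0],0.053],[[0,0.032,0.019],[0,0,0],0.053],[[0,0.027,0.015],[0,0,0],0.053],[[0,0.018,0.01],[0,0,0],0.053],[[0,0.01,0.006],[0,0,0],0.053]]';python3 -m crank '[[[0,0,0],[-0.02,0,0],0.053],[[0,0,0],[-0.03,0,0],0.053],[[0,0,0],[-0.023,0,0],0.053],[[0,0,0],[-0.01,0,0],0.053],[[0,0,0],[0,0,0],0.053],[[0,0,0],[0,0,0],0.053],[[0,0,0],[0,0,0],0.053],[[0,0,0],[0,0,0],0.053]]';python3 go.py 539.5 320.5 18.5 0.149
```

```text
t: 27.42
ee_pos: [429.2, 98.7, 121.0]
orientation: [-0.051, 1.569, 0.051]
ft_force: [-0.0, -0.3, -3.1]
width: 59.6
t: 28.08
ee_pos: [538.8, 320.4, 118.9]
orientation: [-0.053, 1.57, 0.053]
ft_force: [0.5, 0.8, -2.5]
width: 59.9
t: 28.75
ee_pos: [538.3, 317.8, 119.3]
orientation: [-0.117, 1.568, 0.117]
ft_force: [-0.7, 0.6, -2.3]
width: 59.6
t 28.75 pos [538.3 317.8 119.3] width 59.6 F [-0.7  0.6 -2.3] q [ 0.51  0.55  1.69 -0.    0.9  -1.21]
shift mm [100.8   2.5   1.5] turn rad [-0. -0.  0.] axes y [-0.15  0.99 -0.  ] z [ 0.99  0.15 -0.  ]
```

```bash
python3 -m crank '[[[0.008,0.001,0.001],[0,0,0],0.053],[[0.016,0.0015,0.0005],[0,0,0],0.053],[[0.02,0,0],[0,0,0],0.053],[[0.02,0,0],[0,0,0],0.053],[[0.016,0,0],[0,0,0],0.053],[[0.01,0,0],[0,0,0],0.053],[[0.005,0,0],[0,0,0],0.053],[[0.001,0,0],[0,0,0],0.053]]';python3 go.py 539.5 320.5 18.5 0.149;python3 - <<'E'
from h import *
for n in("top","side"):
    d=cam(n); cv2.imwrite(f"pics/{n}5.png",d["img"])
E
```

```text
t: 29.42
ee_pos: [539.0, 320.6, 22.0]
orientation: [-0.118, 1.569, 0.117]
ft_force: [0.3, 0.0, -3.4]
width: 60.0
t 29.42 pos [539.  320.6  22. ] width 60.0 F [ 0.3  0.  -3.4] q [ 0.52  0.7   1.71 -0.    0.73 -1.2 ]
shift mm [ 3.5 -0.2  0.5] turn rad [ 0.    -0.002  0.001] axes y [-0.15  0.99 -0.  ] z [ 0.99  0.15 -0.  ]
```

View pics/side5.png

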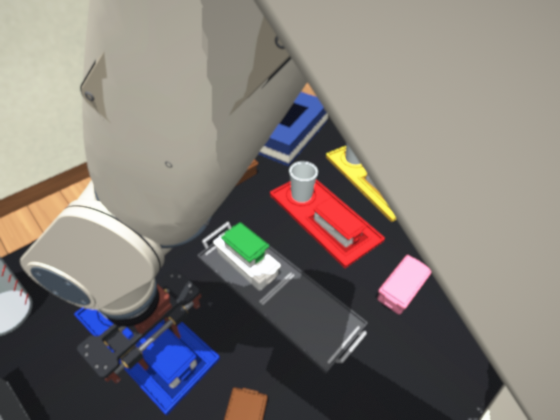

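Blue is over its tray's recess, around (175,360) in the side picture. Lowering to contact.

```bash
python3 -m crank '[[[0.0007,0,0],[0,0,0],0.053],[[0.0007,0,0],[0,0,0],0.053],[[0.0007,0,0],[0,0,0],0.053],[[0.0004,0,0],[0,0,0],0.053],[[0,0,0],[0,0,0],0.053],[[0,0,0],[0,0,0],0.053],[[0,0,0],[0,0,0],0.053],[[0,0,0],[0,0,0],0.053]]';python3 -m crank '[[[0.0004,0,0],[0,0,0],0.053],[[0.0004,0,0],[0,0,0],0.053],[[0,0,0],[0,0,0],0.053],[[0,0,0],[0,0,0],0.053],[[0,0,0],[0,0,0],0.053],[[0,0,0],[0,0,0],0.053],[[0,0,0],[0,0,0],0.053],[[0,0,0],[0,0,0],0.053]]'
```

```text
t: 30.18
ee_pos: [539.5, 320.9, 20.7]
orientation: [-0.117, 1.568, 0.117]
ft_force: [0.4, -0.4, -2.8]
width: 59.8
t: 30.85
ee_pos: [539.5, 320.8, 19.9]
orientation: [-0.117, 1.568, 0.117]
ft_force: [0.1, -0.7, -3.0]
width: 59.9
```

```bash
python3 -m crank '[[[0.0004,0,0],[0,0,0],0.053],[[0.0004,0,0],[0,0,0],0.053],[[0.0004,0,0],[0,0,0],0.053],[[0,0,0],[0,0,0],0.053],[[0,0,0],[0,0,0],0.053],[[0,0,0],[0,0,0],0.053],[[0,0,0],[0,0,0],0.053],[[0,0,0],[0,0,0],0.053]]'
```

```text
t: 31.52
ee_pos: [539.5, 320.8, 18.6]
orientation: [-0.117, 1.568, 0.117]
ft_force: [-0.3, -0.8, -3.7]
width: 59.7
```

```bash
python3 -m crank '[[[0.0004,0,0],[0,0,0],0.053],[[0.0003,0,0],[0,0,0],0.053],[[0,0,0],[0,0,0],0.053],[[0,0,0],[0,0,0],0.053],[[0,0,0],[0,0,0],0.053],[[0,0,0],[0,0,0],0.053],[[0,0,0],[0,0,0],0.053],[[0,0,0],[0,0,0],0.053]]'
```

```text
t: 32.18
ee_pos: [539.5, 320.9, 18.6]
orientation: [-0.117, 1.567, 0.117]
ft_force: [-2.9, -2.1, 4.9]
width: 60.0
```

Contact. I'll release, lift and move clear so the cameras can see.

```bash
python3 -m crank '[[[0.0003,0,0],[0,0,0],0.053],[[0,0,0],[0,0,0],0.078],[[0,0,0],[0,0,0],0.078],[[0,0,0],[0,0,0],0.078],[[0,0,0],[0,0,0],0.078],[[0,0,0],[0,0,0],0.078],[[-0.003,0,0],[0,0,0],0.078],[[-0.01,0,0],[0,0,0],0.078]]';python3 -m crank '[[[-0.025,0,0],[0,0,0],0.0878],[[-0.04,0,0],[0,0,0],0.0878],[[-0.04,0,0],[0,0,0],0.0878],[[-0.04,0,0],[0,0,0],0.0878],[[-0.03,0.01,-0.01],[0,0,0],0.0878],[[0,0.02,-0.02],[0,0,0],0.0878],[[0,0.028,-0.028],[0,0,0],0.0878],[[0,0.028,-0.028],[0,0,0],0.0878]]';python3 -m crank '[[[0,0.028,-0.028],[0,0,0],0.0878],[[0,0.028,-0.028],[0,0,0],0.0878],[[0,0.028,-0.028],[0,0,0],0.0878],[[0,0.028,-0.028],[0,0,0],0.0878],[[0,0.028,-0.028],[0,0,0],0.0878],[[0,0.02,-0.02],[0,0,0],0.0878],[[0,0.01,-0.01],[0,0,0],0.0878],[[0,0,0],[0,0,0],0.0878]]'; python3 - <<'E'
from h import *
for n in("top","side"):
    d=cam(n); cv2.imwrite(f"pics/{n}6.png",d["img"])
E
```

```text
t: 32.85
ee_pos: [538.5, 320.3, 29.7]
orientation: [-0.118, 1.57, 0.116]
ft_force: [-0.5, 0.7, 0.6]
width: 77.8
t: 33.52
ee_pos: [441.4, 393.5, 207.7]
orientation: [-0.114, 1.565, 0.117]
ft_force: [-0.1, 0.8, -0.6]
width: 88.0
t: 34.18
ee_pos: [246.1, 537.5, 206.4]
orientation: [-0.119, 1.567, 0.121]
ft_force: [0.4, -0.3, -0.5]
width: 88.1
```

View pics/side6.png

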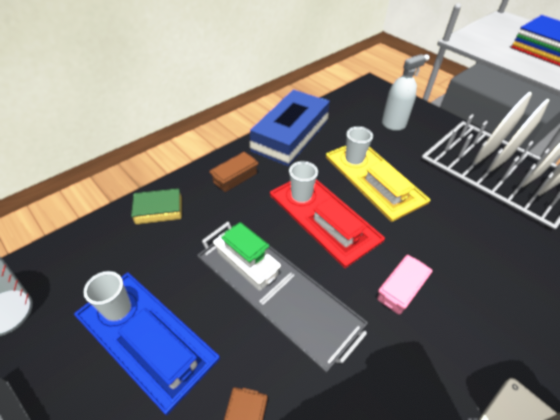

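View pics/top6.png

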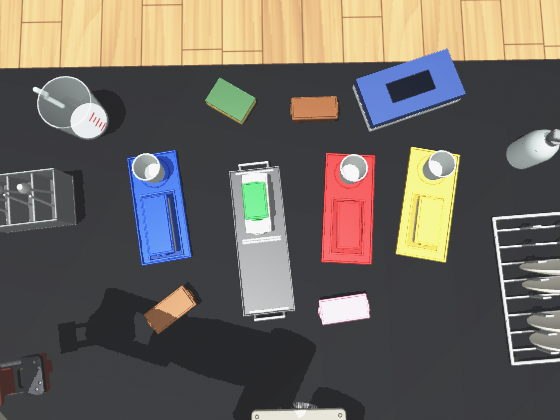

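Everything is in place and the arm is clear. I'll check each box against its recess in enlarged crops, overlaying the predicted lid outline for a box seated on the recess floor.

```bash
python3 - <<'E'
from fit import *
d=cam("top"); im=d["img"]
o=np.zeros((600,800,3),np.uint8)
for (x0,y0,w,h,X,items) in [(130,180,65,90,0,[(540.2,320.5,.149,140,60,51)]),(318,180,60,90,270,[(530,-127.3,-.063,112,57,49)]),(395,180,65,90,530,[(538,-316,-.172,112,57,49)])]:
    s=4; c=cv2.resize(im[y0:y0+h,x0:x0+w],None,fx=s,fy=s,interpolation=cv2.INTER_CUBIC)
    for it in items:
        q=(proj(d,rect(*it))-[x0,y0]+.5)*s-.5
        cv2.polylines(c,[np.round(q*8).astype(int)],True,(255,0,255),1,cv2.LINE_AA,3)
    o[:h*s,X:X+w*s]=c[:, :min(w*s,800-X)]
cv2.imwrite("pics/fin.png",o[:360])
E
```

```text
(no output)
```

View pics/fin.png

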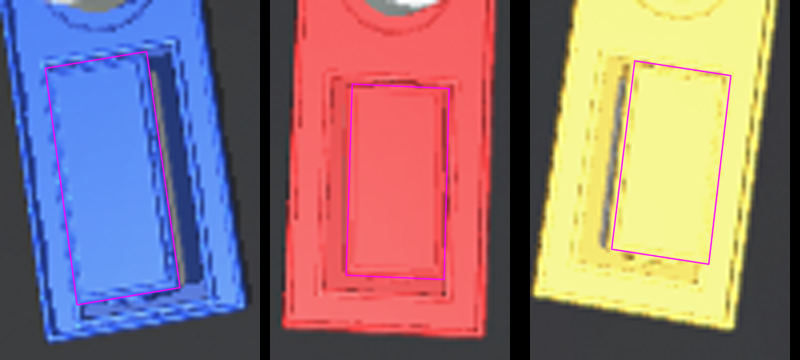

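All three lids match the predicted seated outlines to about 2 mm. Handing in.

```bash
python3 - <<'E'
from workcell import workorder,ctrl
print(workorder.close_job(), ctrl.get_obs()["t"])
E
```

```text
the job is handed in; nothing more can be done
the job is handed in; nothing more can be done
```

The job is handed in, after about 34 s of the 122 s allowed. The red, yellow and blue boxes are in the recesses of their own trays. The green box is stacked on the white one, which stayed where it stood. I moved red first, then green, yellow and blue, lowering each until I felt contact before letting go.

**Last checks:**
- **Red, yellow and blue:** in the final top picture, the lids match the outlines expected for boxes seated in the recesses to about 2 mm.
- **Green on white:** measured after green was set down, it was about 1 mm off centre and 0.015 rad out of line with the white box.
- **White:** its measured position changed by under 1 mm.
- **Level and clear:** all the boxes look level in the side picture, and the gripper was open and well away from everything.

None of the checks failed or disagreed. I judged level and seating height only by eye, from the outlines and from the contact heights and forces, and the system gave no verdict.

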